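# Unlock and extend the telescoping display rail

### The job

Make the telescoping display rail ready for the shop: lift its wooden travel key straight up out of its slots and set it down on the bare table, move whatever stands in the rail's way aside, then push the rail's end block out until the lock button pops up. The rail must not run against the snow globe, soap or candle jar; these must end standing upright on the table as they were, and the ribbon spool stays where it is.

Things in the scene. Friction and masses are not known exactly. Their poses are not given: they have to be found in the camera images.
- rail: Fixed part of the telescoping display rail: an aluminium square tube 30 mm wide, top 37 mm above the table, running from x = -201 mm to 0, with a dark block (24 mm thick, 56 mm wide, 70 mm tall; foot 90 mm wide) round its mouth. Origin: on the table under that block's outer face. x: the way the rail extends, level; z up. In that face is an upright T-slot, open at the top, 40 to 70 mm above the table.
- button_hole (a point): The 13 mm lock hole in the tube's top, 45 mm behind the rail's origin, 37 mm above the table. Fixed.
- end_bar (a joint): Sliding part: a 22 mm square steel bar (top 33 mm above the table) ending in a dark upright end block 70 mm wide (foot 76 mm), 24 mm thick, 70 mm tall, gliding just over the table, with the same T-slot facing the tube. Value: how far it is out, 0 m (shut, the start) to 0.121 m (stop). Locks at about 0.120 m, with 1.5 mm play. Slides at about 5 N.
- push_face (a point): Centre of the end block's inner face (toward the tube; the slot's 20 mm wide mouth is in its middle), 55 mm above the table; moves with the block. In the rail's frame at x = 60 mm plus the extension. The outer face is 24 mm further out (foot 30 mm). The gap between the two blocks is 60 mm long when shut; once the key is out only the bar, 33 mm high, lies in it.
- lock_button (a joint): Round spring button 11 mm across, carried by the bar inside the tube. Value: 0 m pressed down, hidden under the tube's top; when the bar is fully out it springs up by itself through the hole to about 0.009 m (6 mm proud) and locks the bar both ways.
- key_mid (a point): Travel key, centre (27.5 mm over its underside): pale wooden dog-bone, 92 mm long (x), 55 mm tall, about 60 g. Web 16 mm thick (y), at each end a head 32 wide, 8 thick, 30 tall; in the middle a grip 34 long (x), 16 thick (y), up to full height. Starts at x = 30 mm, z = 67.5 mm in the rail's frame, parallel to it, heads 30 mm deep in both T-slots (2 mm play): it can leave only upward.
- globe_mid (a point): Red and white snow globe, round, 60 mm across, 73 mm tall, about 140 g. Centre, 36.5 mm up. One of globe, soap and jar (it varies) stands in the end block's way, 150 to 185 mm ahead of the rail's origin; the other two stand on the side of the rail away from the robot.
- soap_mid (a point): Beige soap bar, 60 mm (its x) by 85 mm (its y), 28 mm tall, about 100 g. Centre, 14 mm up. Its x axis lies within 0.4 rad of square across the rail.
- jar_mid (a point): Cream candle jar with a wooden lid, round, 68 mm across, 93 mm tall, about 300 g. Centre, 46.5 mm up.
- spool_mid (a point): Ribbon spool lying flat, 73 x 66 mm, 24 mm tall, a bystander at the right. Its middle.
- mint_box_1: Fixed stack of gift boxes at the back right: 63 mm (x) by 188 mm (y), about 160 mm tall; origin at the centre of its underside. A fixed gingerbread house, 75 x 92 mm, stands 150 mm to its right. No other fixed thing but the rail stands nearer than x = 0.68 m. The round table top is centred at x = 0.96, y = -0.01 m, radius 0.62 m: its near edge is 0.34 m from the robot.
Not all that is in view belongs to the job. What is shaped like the part that bears key_mid but orange is not meant.

How it is judged:
By the outcome, as a careful person would: the job done as asked, in the order asked, and still so for the second after the job is handed in, with the robot touching nothing.
It also fails if it takes over 64 s, if anything falls off the work surface, if the arm or the gripper's body presses on something with over 40 N, if the wrist force passes 120 N, or if a joint passes its speed limit or range.

### The arm

A 7-joint arm with a two-finger parallel gripper is mounted at the origin on a cart in front of the work surface, level with it; the furniture and walls round the work are solid. World frame = base frame: x ahead of the robot, y to its left, z up, the work surface at z = 0. Lengths are in m, angles in rad, forces in N, time in s.
With the tool pointing down it reaches from about 0.4 to 0.85 m from the base axis. Payload 6.9 kg.
Tool frame: the origin (TCP) lies between the finger pads; the fingertips stand 11 mm ahead of it and the grasp point (between the pads) lies 8 mm behind it; z points along the fingers, y is the line along which they close (so a half turn about z gives the same grasp; the last joint's range is limited). The gripper opens to 85 mm and grips with 20 to 120 N. Pads are 22 mm wide; open, the fingers measure 114 mm over their backs; the gripper's body (76 mm by 85 mm) begins 54 mm behind the grasp point. The pads swing forward as they close: fully open they stand 13 mm farther back than shut.
Start: joints at [0.105, 0.507, -0.238, 1.5, 0.126, 1.149, -0.155], TCP at [0.625, -0, 0.242] pointing down, gripper open.
Joint ranges: [-3.08, 3.08], [-0.24, 2.05], [-1.43, 1.35], [0, 2.5], [-1.52, 4.66], [0.17, 1.96], [-2.89, 2.89]. Speed limits (rad/s): [2.39, 2.39, 3.14, 3.14, 3.14, 3.14, 3.14].

### API

Orientations are given as [roll, pitch, yaw] about the fixed x, y, z axes, in that order (R = Rz(yaw) Ry(pitch) Rx(roll)).
In Python, from workcell import robot gives the robot as it stands. The module is installed in compiled form; this text tells all that it offers.
- The arm moves only by the tool move_arm, never from a script. Its argument "steps" is a list of rows, each a list of 7 numbers: the shift along the tool's x, y, z in mm, then the turn, a rotation vector about the tool's x, y, z in rad, then the closure, from 0 (fully open) to 1 (shut). In form: [[x, y, z, wx, wy, wz, grip], ...]. A call has 1 to 8 rows; each row shifts and turns the commanded pose from where the row before left it, along the tool's axes as they then stand; what a row does not reach is not made up. A row lasts 1/10 s, in which the tool goes at most 50 mm and 8.59 degrees, less where a joint would pass 70% of its speed; a pose out of reach is approached as far as the arm can. A call with a gripper value outside its range is refused whole. The fingers move at their own pace and stop on an object; "squeeze" is the grip in N (left out, the last holds). Time passes only in rows, so rows that do not move let the fingers close. It gives the time, the measured TCP pose, the force, the opening and the grip force at its end, in the units of the state.
- robot.get_obs(): the state, without advancing time (a new reading comes with each control period).
- robot.get_image(name): name is "scene" or "side" or "wrist"; returns a dict with "frame" (480x640x3 uint8, blue, green, red), "depth" (480x640 float32, m along the optical axis (not along the pixel's ray), 0 where there is no reading), "K" (3x3 intrinsics, pixels), "cam_to_world" (4x4, takes a point from camera to world coordinates). Camera axes: x right, y down, z forward; pixel columns grow to the right and rows downward; lengths in m; the calibration is good to about 2 mm. The wrist camera is an equidistant fisheye: a pixel r from the principal point sees the ray r / f radians off the axis. A picture is of the moment at which its call begins.
- robot.close_job(): hands the job in; it is judged then, once.
The state is a dict: "clock": time; "joints": joint angles; "dq": joint speeds; "effort": joint torques, N m; "tool_pos": TCP position; "ee_rot": TCP orientation; "ft_force": force on the tool from outside, world axes, zero at the start; "moment": the same for the moment, N m; "finger_gap": finger opening in m; "gripper_force": force on a finger pad.
Only numpy, scipy, OpenCV 4.12 (cv2) and the standard library are available. Lean on these libraries where they do the work, as an engineer would, in place of code of your own. Each camera call takes 0.05 s, during which the arm holds its last target. There are 200 camera calls.

## Working session

There is one attempt and no reset: what is moved stays moved. The work goes in short steps, Python scripts to look and compute and a tool call to move; the robot and the scene stay as the last step left them, time stands still between calls to the robot, and variables do not carry over. Pictures are saved under pics/ and viewed, at most 12 in all, crops included, and the job is handed in when it is done.

Besides the shell and the picture viewer there is one more tool, called after "Emit:" as name(argument=value, ...), one argument or row to a line, values as JSON. move_arm: Moves the arm, as the interface text tells. Its arguments: {"type":"object","properties":{"steps":{"type":"array"},"squeeze":{"type":"number"}},"required":["steps"]}

```bash
mkdir -p pics
cat > h.py <<'E'
import numpy as np, cv2
from workcell import robot
def grab(n):
    d=robot.get_image(n); return d
def cloud(d):
    K=d["K"];z=d["depth"];h,w=z.shape
    u,v=np.meshgrid(np.arange(w),np.arange(h))
    p=np.stack([(u-K[0,2])/K[0,0]*z,(v-K[1,2])/K[1,1]*z,z],-1)
    T=d["cam_to_world"]; return p@T[:3,:3].T+T[:3,3]
E
python3 - <<'E'
from h import *
for n in("scene","side"):
    d=grab(n);cv2.imwrite(f"pics/{n}0.png",d["frame"]);np.savez(f"{n}0.npz",**d)
    print(n,d["K"],d["cam_to_world"].round(3))
print(robot.get_obs())
E
```

```text
scene [[574.50787213   0.         318.36198713]
 [  0.         574.50787213 239.94026642]
 [  0.           0.           1.        ]] [[ 0.755 -0.269  0.598 -0.121]
 [-0.655 -0.335  0.677 -0.82 ]
 [ 0.018 -0.903 -0.429  0.608]
 [ 0.     0.     0.     1.   ]]
side [[484.19454468   0.         311.64688489]
 [  0.         484.19454468 248.03947313]
 [  0.           0.           1.        ]] [[ 0.9   -0.142  0.412  0.133]
 [-0.436 -0.343  0.832 -0.962]
 [ 0.023 -0.929 -0.37   0.501]
 [ 0.     0.     0.     1.   ]]
{'clock': 0.1, 'joints': array([ 0.10550332,  0.50824325, -0.23751241,  1.50099577,  0.12573841,
        1.14887788, -0.15479506]), 'dq': array([-0.00023002, -0.00068258,  0.00328659, -0.00418943, -0.00076322,
        0.00084729,  0.00115127]), 'effort': array([-4.60960451e-03, -6.21825886e+01, -2.19466478e+00, -2.50204021e+01,
        1.25371566e-02,  7.74859713e-03, -3.76228832e-05]), 'tool_pos': array([ 6.24595512e-01, -9.58751423e-05,  2.41535256e-01]), 'ee_rot': array([-3.14006057e+00,  6.68558432e-05,  1.57080455e+00]), 'ft_force': array([ 0.45295378,  0.09869872, -0.05794911]), 'moment': array([-0.0338788 , -0.02363582, -0.01911218]), 'gripper_force': 0.0, 'finger_gap': 0.08522432813810503}
```

View pics/scene0.png

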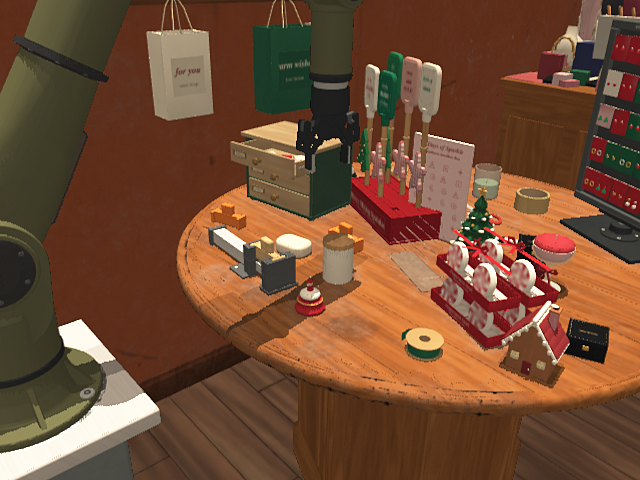

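View pics/side0.png

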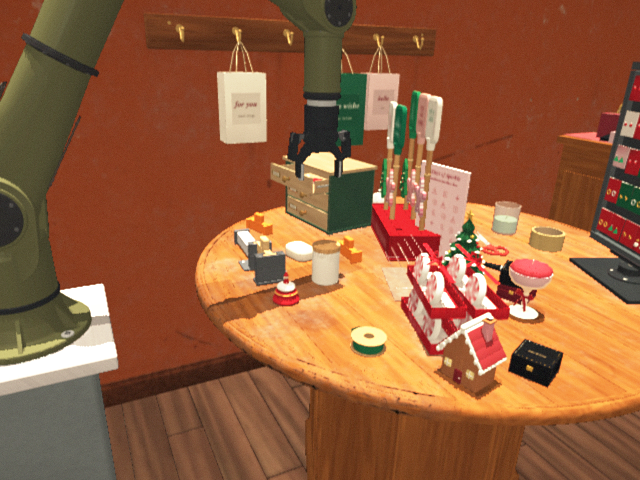

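The scene view shows the rail from about (215,235) to (290,275). The globe stands ahead of it at (310,298), and the soap (295,243) and jar (338,258) are on the far side. Orange decoys are at (228,215) and (345,235), and the spool is at (424,343). Next I'll make a top-down map from the depth.

Run:
```python
from h import *
S=500/0.5 # px per m
x0,y0=0.35,-0.2
for n in("scene","side"):
    d=dict(np.load(f"{n}0.npz"));P=cloud(d);F=d["frame"];hsv=cv2.cvtColor(F,cv2.COLOR_BGR2HSV)
    print(n,(d["depth"]>0).mean())
    if n=="scene":
        img=np.zeros((600,700,3),np.uint8)
        m=(d["depth"]>0)&(P[...,2]>-.01)&(P[...,2]<.12)
        idx=np.argwhere(m); idx=idx[np.argsort(P[m][:,2])]
        for r,c in idx:
            p=P[r,c];X=int((p[0]-.3)*1300);Y=int((.35-p[1])*1300*0.9)
            X=int((p[0]-.3)*1200);Y=int((.3-p[1])*1200)
            if 0<=X<700 and 0<=Y<600: cv2.circle(img,(X,Y),1,F[r,c].tolist(),-1)
        for k in range(0,6):
            cv2.line(img,(k*120,0),(k*120,8),(0,255,0),1);cv2.line(img,(0,k*120),(8,k*120),(0,255,0),1)
        crop=cv2.resize(F[200:330,190:380],None,fx=4,fy=4,interpolation=cv2.INTER_CUBIC)
        cv2.imwrite("pics/top.png",img);cv2.imwrite("pics/crop.png",crop)
    z=P[...,2]
    g=cv2.inRange(hsv,(0,0,0),(179,255,255))
    # horizontal tops by height
    roi=(P[...,0]>.3)&(P[...,0]<.8)&(P[...,1]>-.3)&(P[...,1]<.3)&(d["depth"]>0)
    red=roi&(hsv[...,1]>170)&((hsv[...,0]<5)|(hsv[...,0]>174))&(z>.01)&(z<.09)
    k,l,st,c=cv2.connectedComponentsWithStats(red.astype(np.uint8))
    for i in range(1,k):
        if st[i,4]>30: q=P[l==i];print("red",st[i,4],q.mean(0).round(3),q.min(0).round(3),q.max(0).round(3))
    for nm,lo,hi in(("jar",.085,.1),("blocks70",.067,.075),("key",.085,.1),("tube",.034,.040),("soap",.024,.031)):
        mm=(roi&(z>lo)&(z<hi)&((nm not in("tube","soap","blocks70"))|(hsv[...,1]<110))).astype(np.uint8)
        k,l,st,c=cv2.connectedComponentsWithStats(mm)
        for i in range(1,k):
            if st[i,4]>25: q=P[l==i];print(nm,st[i,4],c[i].round(0),q.mean(0).round(3),q.min(0).round(3),q.max(0).round(3))
```

```text
scene 0.9960384114583334
red 119 [ 0.717 -0.245  0.082] [ 0.694 -0.299  0.066] [ 0.734 -0.21   0.09 ]
red 50 [ 0.777 -0.264  0.083] [ 0.769 -0.28   0.076] [ 0.786 -0.25   0.09 ]
red 176 [ 0.716 -0.241  0.018] [ 0.693 -0.299  0.01 ] [ 0.748 -0.213  0.028]
red 40 [ 0.769 -0.272  0.015] [ 0.762 -0.287  0.01 ] [ 0.776 -0.257  0.019]
red 77 [ 0.499 -0.097  0.027] [ 0.483 -0.11   0.024] [ 0.526 -0.069  0.03 ]
red 185 [ 0.494 -0.102  0.015] [ 0.476 -0.12   0.01 ] [ 0.525 -0.068  0.022]
jar 145 [303. 188.] [0.775 0.257 0.092] [0.764 0.223 0.085] [0.8 0.3 0.1]
jar 466 [338. 241.] [ 0.627 -0.036  0.094] [ 0.598 -0.065  0.085] [0.665 0.003 0.098]
jar 106 [267. 241.] [0.509 0.055 0.093] [0.502 0.039 0.085] [0.52  0.077 0.098]
jar 126 [476. 259.] [ 0.779 -0.269  0.095] [ 0.765 -0.296  0.085] [ 0.8   -0.244  0.1  ]
jar 329 [452. 267.] [ 0.721 -0.257  0.092] [ 0.693 -0.3    0.085] [ 0.761 -0.21   0.1  ]
blocks70 92 [251. 245.] [0.501 0.1   0.071] [0.486 0.078 0.067] [0.529 0.114 0.074]
blocks70 105 [338. 254.] [ 0.616 -0.048  0.071] [ 0.598 -0.065  0.067] [ 0.653 -0.01   0.075]
blocks70 196 [278. 2
[... 2631 characters left out ...]
  0.085] [ 0.788 -0.23   0.095]
tube 118 [244. 235.] [0.522 0.245 0.036] [0.503 0.176 0.034] [0.545 0.29  0.04 ]
tube 53 [266. 269.] [0.495 0.007 0.037] [0.473 0.002 0.034] [0.523 0.027 0.04 ]
tube 60 [325. 270.] [ 0.618 -0.054  0.037] [ 0.599 -0.067  0.034] [ 0.654 -0.023  0.04 ]
tube 88 [286. 286.] [ 0.502 -0.096  0.037] [ 0.486 -0.11   0.034] [ 0.521 -0.075  0.04 ]
soap 31 [241. 241.] [0.506 0.225 0.028] [0.502 0.161 0.024] [0.511 0.28  0.031]
soap 186 [299. 247.] [0.635 0.126 0.026] [0.606 0.086 0.024] [0.665 0.166 0.028]
soap 79 [270. 272.] [0.505 0.006 0.027] [0.473 0.    0.024] [0.541 0.022 0.031]
soap 77 [324. 273.] [ 0.618 -0.053  0.028] [ 0.596 -0.064  0.024] [ 0.656 -0.026  0.031]
```

View pics/top.png

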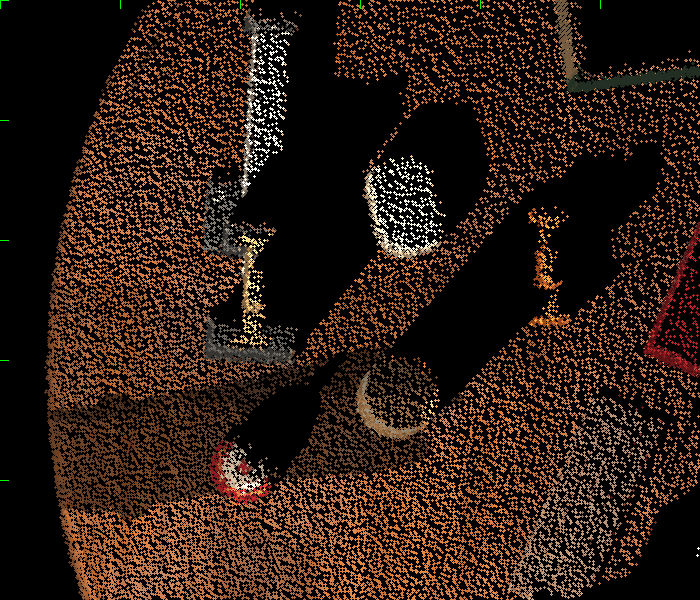

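View pics/crop.png

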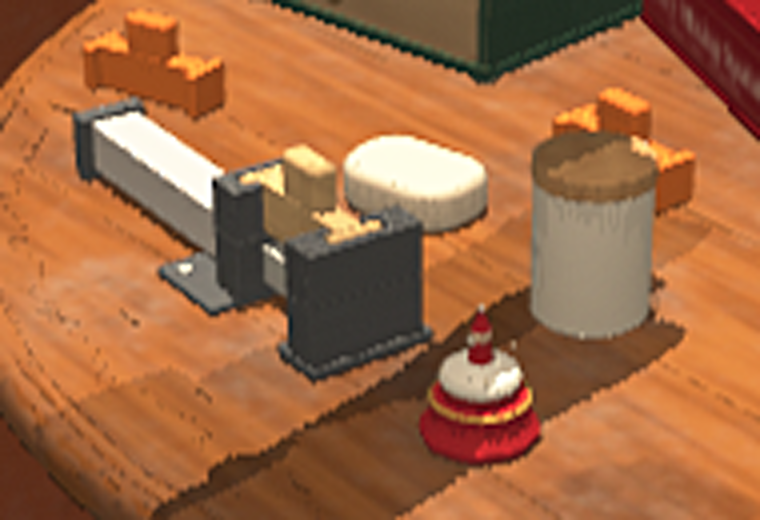

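The globe is the blocker, at about (0.505, -0.09). The rail points along -y and the key grip is near (0.509, 0.057). I'll move above the key for a wrist look.

Emit:
move_arm(
  steps=[
    [12,-24,6,0,0,0,0],
    [12,-24,6,0,0,0,0],
    [12,-24,6,0,0,0,0],
    [12,-24,6,0,0,0,0],
    [9,-20,6,0,0,0,0],
    [0,0,0,0,0,0,0],
    [0,0,0,0,0,0,0],
  ],
)

```text
clock: 0.8
tool_pos: [0.509, 0.0569, 0.2124]
ee_rot: [3.142, 0.0, 1.571]
ft_force: [1.2, -0.3, 0.1]
finger_gap: 0.0852
gripper_force: 0.0
```

Run:
```python
from h import *
d=grab("wrist");F=d["frame"];np.savez("w1.npz",**d);cv2.imwrite("pics/w1.png",F)
K=d["K"];T=d["cam_to_world"];print(K[0,0],K[0,2],K[1,2],T.round(3))
```

```text
371.64829954431775 320.0583531816947 242.58528555203188 [[ 1.     0.001 -0.     0.51 ]
 [ 0.001 -0.956 -0.292  0.132]
 [-0.001  0.292 -0.956  0.345]
 [ 0.     0.     0.     1.   ]]
```

View pics/w1.png

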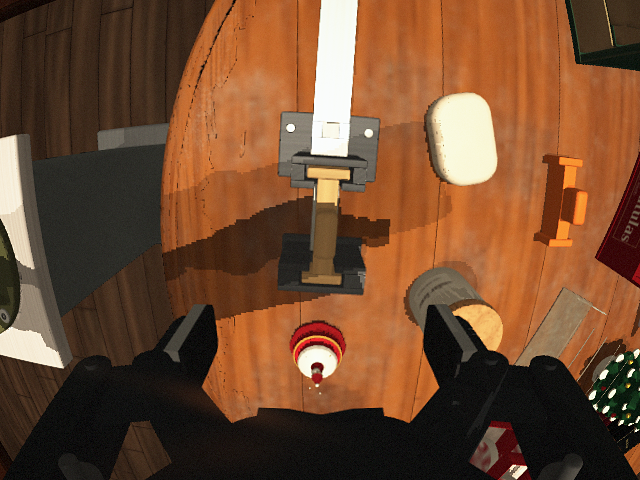

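The wrist view shows the tube at (335,70), the key running from (328,175) to (322,280), the end block at (322,265), the globe at (318,348), the soap at (462,138) and the jar at (455,305). I'll cast rays for the tube axis, block edges, key and globe.

```bash
cat >> h.py <<'E'
def fish(d,uv,z):
    K=d["K"];T=d["cam_to_world"];uv=np.atleast_2d(uv).astype(float)
    a=(uv-[K[0,2],K[1,2]])/[K[0,0],K[1,1]];r=np.linalg.norm(a,axis=1)+1e-9
    v=np.c_[a/r[:,None]*np.sin(r)[:,None],np.cos(r)]@T[:3,:3].T
    return T[:3,3]+v*((z-T[2,3])/v[:,2])[:,None]
E
python3 - <<'E'
from h import *
d=dict(np.load("w1.npz"));F=d["frame"];hsv=cv2.cvtColor(F,cv2.COLOR_BGR2HSV)
H,S,V=hsv[...,0],hsv[...,1],hsv[...,2]
# tube: bright, unsaturated, rows 0-115
L=[];R=[]
for v in range(5,108,6):
    c=np.where((S[v,290:390]<50)&(V[v,290:390]>150))[0]+290
    L.append((c.min(),v));R.append((c.max(),v))
l=fish(d,L,.037);r=fish(d,R,.037)
mid=(l+r)/2
p=np.polyfit(mid[:,1],mid[:,0],1);print("width",np.median(r[:,0]-l[:,0]),"axis x=",p, "x at .057",np.polyval(p,.057))
# key: hue wood bright rows; print
for v in range(168,292,6):
    c=np.where((H[v,285:365]>12)&(H[v,285:365]<28)&(S[v,285:365]>60))[0]+285
    if len(c)>3: print(v,c.min(),c.max(),fish(d,[(c.min(),v),(c.max(),v)],.095)[:,:2].round(4).tolist(),len(c))
red=((S>150)&((H<6)|(H>174))&(V>60)).astype(np.uint8);red[:300]=0;red[385:]=0;red[:,:270]=0;red[:,370:]=0
k,la,st,c=cv2.connectedComponentsWithStats(red);i=1+st[1:,4].argmax();m=la==i
print(st[i]);ys,xs=np.where(m)
(cx,cy),rr=cv2.minEnclosingCircle(np.c_[xs,ys].astype(np.float32)[ys<350]);print(cx,cy,rr)
x0,x1=xs.min(),xs.max();yt=ys.min();print("globe",fish(d,[(x0,cy),(x1,cy),(xs.mean(),yt)],.01))
g=F[:, :, :].max(2)
print("block faces", fish(d,[(278,235),(366,243),(278,290),(366,293)],.07)[:,:2].round(4),fish(d,[(299,156),(366,158),(299,180),(366,182)],.07)[:,:2].round(4))
E
python3 -c "
import cv2
f=cv2.imread('pics/w1.png')[105:300,265:385];cv2.imwrite('pics/w1c.png',cv2.resize(f,None,fx=3,fy=3))"
```

```text
width 0.02922854818545184 axis x= [0.06544446 0.50917572] x at .057 0.5129060490038648
168 307 348 [[0.5011, 0.1079], [0.5286, 0.108]] 42
174 307 350 [[0.5011, 0.1038], [0.53, 0.1039]] 44
180 317 348 [[0.5078, 0.0997], [0.5287, 0.0998]] 30
186 317 339 [[0.5078, 0.0956], [0.5227, 0.0956]] 23
192 313 339 [[0.5051, 0.0914], [0.5227, 0.0915]] 24
198 291 338 [[0.4901, 0.0873], [0.5221, 0.0873]] 29
204 295 338 [[0.4927, 0.0832], [0.5221, 0.0832]] 29
210 289 338 [[0.4885, 0.079], [0.5222, 0.079]] 31
216 293 350 [[0.4912, 0.0747], [0.5305, 0.0748]] 29
222 289 364 [[0.4884, 0.0705], [0.5404, 0.0706]] 34
228 290 361 [[0.489, 0.0662], [0.5384, 0.0662]] 36
234 296 363 [[0.4931, 0.0618], [0.54, 0.0619]] 34
240 288 361 [[0.4874, 0.0575], [0.5387, 0.0575]] 26
246 312 351 [[0.5042, 0.0531], [0.5317, 0.0531]] 26
252 288 360 [[0.4872, 0.0486], [0.5383, 0.0486]] 26
258 302 340 [[0.497, 0.0441], [0.5241, 0.0441]] 24
264 309 358 [[0.502, 0.0396], [0.5371, 0.0395]] 26
270 288 334 [[0.4868, 0.0349], [0.52, 0.035]] 30
276 301 341 [[0.4961, 0.0303], [0.5251, 0.0303]] 41
282 285 341 [[0.4843, 0.0254], [0.5252, 0.0256]] 41
[289 321  57  35 755]
317.0 345.5 28.04024887084961
globe [[ 0.47701907 -0.08453163  0.01      ]
 [ 0.53638848 -0.08434667  0.01      ]
 [ 0.50733948 -0.05418061  0.01      ]]
block faces [[0.4775 0.054 ]
 [0.5456 0.0477]
 [0.4758 0.0077]
 [0.5474 0.005 ]] [[0.4944 0.1144]
 [0.5437 0.1132]
 [0.4942 0.0965]
 [0.5441 0.0952]]
```

View pics/w1c.png

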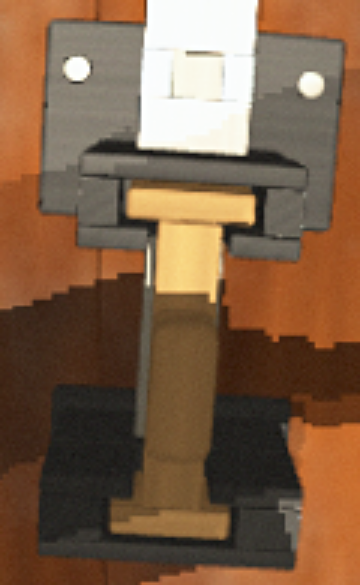

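The rail axis is x = 0.509 + 0.065·y, which means a 0.065 rad turn. The tube width measured 29 mm, as it should. The key middle is about (0.513, 0.060) and the globe about (0.507, -0.085). Now I'll grasp the key.

Emit:
move_arm(
  steps=[
    [0,0,10,0,0,0.065,0],
    [3.5,4,26,0,0,0,0.3],
    [0,0,30,0,0,0,0.4],
    [0,0,30,0,0,0,0.4],
    [0,0,25,0,0,0,0.4],
    [0,0,15,0,0,0,0.4],
    [0,0,0,0,0,0,0.4],
    [0,0,0,0,0,0,0.5],
  ],
  squeeze=40,
)

```text
clock: 1.65
tool_pos: [0.514, 0.0599, 0.0764]
ee_rot: [3.142, 0.0, 1.505]
ft_force: [0.6, 0.4, -0.1]
finger_gap: 0.0427
gripper_force: 0.0
```

Emit:
move_arm(
  steps=[
    [0,0,0,0,0,0,1],
    [0,0,0,0,0,0,1],
    [0,0,0,0,0,0,1],
    [0,0,0,0,0,0,1],
    [0,0,0,0,0,0,1],
  ],
)

```text
clock: 2.15
tool_pos: [0.5137, 0.0602, 0.077]
ee_rot: [3.14, -0.0, 1.506]
ft_force: [0.1, -1.0, 6.0]
finger_gap: 0.0152
gripper_force: 44.8
```

Gripped, with a 15 mm gap as expected. Lifting slowly.

Emit:
move_arm(
  steps=[
    [0,0,-5,0,0,0,1],
    [0,0,-8,0,0,0,1],
    [0,0,-8,0,0,0,1],
    [0,0,-8,0,0,0,1],
    [0,0,-10,0,0,0,1],
    [0,0,-15,0,0,0,1],
    [0,0,-25,0,0,0,1],
    [0,0,-21,0,0,0,1],
  ],
)

```text
clock: 2.95
tool_pos: [0.5131, 0.0603, 0.1779]
ee_rot: [3.141, -0.0, 1.506]
ft_force: [0.4, -0.3, -1.0]
finger_gap: 0.015
gripper_force: 43.9
```

Run:
```python
from h import *
o=robot.get_obs();print(o["tool_pos"],o["finger_gap"],o["ft_force"])
d=grab("scene");F=d["frame"];P=cloud(d);hsv=cv2.cvtColor(F,cv2.COLOR_BGR2HSV)
cv2.imwrite("pics/s2.png",cv2.resize(F[150:380,180:480],None,fx=2.6,fy=2.6))
g=(hsv[...,0]>60)&(hsv[...,0]<90)&(hsv[...,1]>120)&(P[...,2]<.04)&(P[...,1]<-.1)&(P[...,0]<.8)&(P[...,2]>.002)
print("spool",g.sum(),np.median(P[g],0),P[g].min(0),P[g].max(0))
```

```text
[0.51314419 0.06028958 0.17789736] 0.015012906236656022 [ 0.40867923 -0.33203265 -1.02134413]
spool 224 [ 0.55327147 -0.33219747  0.01156153] [ 0.54366987 -0.487817    0.00303634] [ 0.76243802 -0.27653307  0.0270925 ]
```

View pics/s2.png

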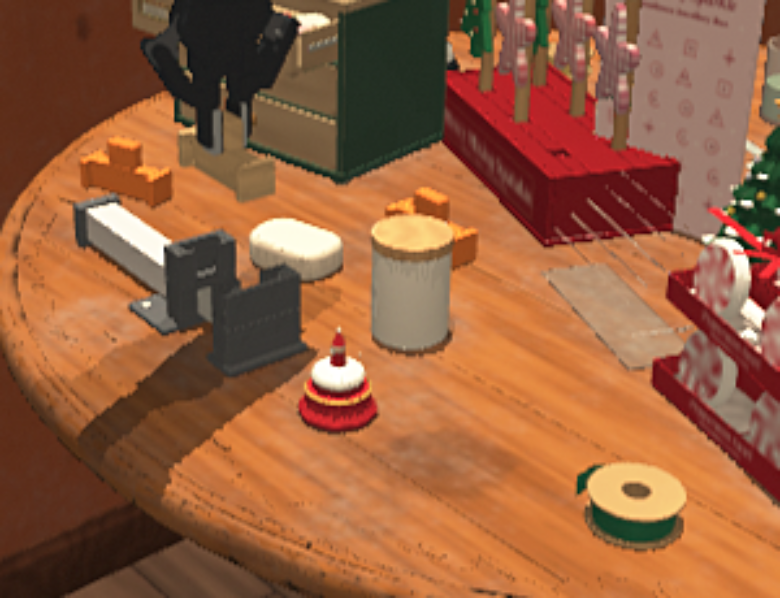

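The key is clear of the slots and held level, and the spool is near (0.56, -0.32). I'll carry the key to bare table at (0.60, -0.165).

Emit:
move_arm(
  steps=[
    [-20,9,0,0,0,0,1],
    [-34,16,0,0,0,0,1],
    [-38,18,0,0,0,0,1],
    [-38,18,0,0,0,0,1],
    [-38,18,0,0,0,0,1],
    [-31,14,10,0,0,0,1],
    [-20,8.5,20,0,0,0,1],
    [0,0,30,0,0,0,1],
  ],
)

```text
clock: 3.8
tool_pos: [0.6017, -0.1702, 0.117]
ee_rot: [3.138, 0.003, 1.5]
ft_force: [0.0, 0.6, -0.0]
finger_gap: 0.0155
gripper_force: 43.9
```

Emit:
move_arm(
  steps=[
    [0,0,30,0,0,0,1],
    [0,0,25,0,0,0,1],
    [0,0,12,0,0,0,1],
    [0,0,6,0,0,0,1],
    [0,0,2,0,0,0,1],
    [0,0,1,0,0,0,1],
    [0,0,0,0,0,0,1],
  ],
)

```text
clock: 4.5
tool_pos: [0.6009, -0.165, 0.0413]
ee_rot: [3.14, 0.0, 1.506]
ft_force: [-0.8, 0.2, -0.9]
finger_gap: 0.0154
gripper_force: 43.9
```

Emit:
move_arm(
  steps=[
    [0,0,1.5,0,0,0,1],
    [0,0,1,0,0,0,1],
    [0,0,1,0,0,0,1],
    [0,0,0,0,0,0,1],
  ],
)

```text
clock: 4.9
tool_pos: [0.6004, -0.165, 0.0371]
ee_rot: [3.141, 0.0, 1.506]
ft_force: [-1.2, 0.2, 1.3]
finger_gap: 0.0153
gripper_force: 44.1
```

Emit:
move_arm(
  steps=[
    [0,0,0,0,0,0,0.5],
    [0,0,0,0,0,0,0.5],
    [0,0,0,0,0,0,0.4],
    [0,0,-15,0,0,0,0.4],
    [0,0,-30,0,0,0,0.4],
    [0,0,-40,0,0,0,0.2],
    [0,0,-38,0,0,0,0],
    [18,-25,-10,0,0,0,0],
  ],
)

```text
clock: 5.7
tool_pos: [0.5803, -0.1481, 0.1739]
ee_rot: [3.133, 0.002, 1.503]
ft_force: [-0.1, 0.4, -0.3]
finger_gap: 0.0853
gripper_force: 0.0
```

Emit:
move_arm(
  steps=[
    [18,-25,0,0,0,0,0],
    [18,-25,0,0,0,0,0],
    [18,-23,0,0,0,0,0],
    [0,0,0,0,0,0,0],
    [0,0,0,0,0,0,0],
  ],
)

```text
clock: 6.2
tool_pos: [0.5073, -0.0866, 0.1702]
ee_rot: [3.141, 0.0, 1.507]
ft_force: [0.3, 0.5, -0.4]
finger_gap: 0.0856
gripper_force: 0.0
```

Run:
```python
from h import *
o=robot.get_obs();print(o["tool_pos"],o["ee_rot"])
d=grab("wrist");F=d["frame"];cv2.imwrite("pics/w3.png",F)
```

```text
[ 0.50733996 -0.08662956  0.17020278] [3.14068811e+00 3.74932534e-04 1.50659226e+00]
```

View pics/w3.png

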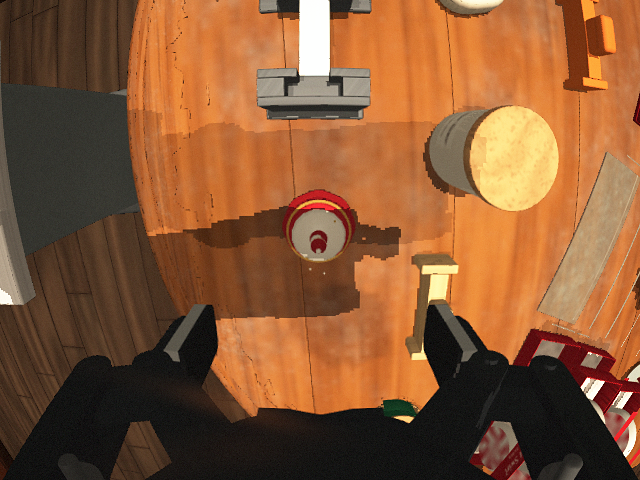

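The key stands upright at about (435,305). The globe, at (320,228), is centred between the fingers. Descending to grip its base.

Emit:
move_arm(
  steps=[
    [0,0,20,0,0,0,0],
    [0,0,35,0,0,0,0],
    [0,0,35,0,0,0,0],
    [0,0,30,0,0,0,0],
    [0,0,20,0,0,0,0],
    [0,0,9,0,0,0,0],
    [0,0,2,0,0,0,0],
    [0,0,0,0,0,0,0],
  ],
  squeeze=25,
)

```text
clock: 7.05
tool_pos: [0.5078, -0.0871, 0.019]
ee_rot: [3.141, 0.0, 1.505]
ft_force: [-0.7, 0.0, 0.9]
finger_gap: 0.0852
gripper_force: 0.0
```

Emit:
move_arm(
  steps=[
    [0,0,0,0,0,0,0.3],
    [0,0,0,0,0,0,0.45],
    [0,0,0,0,0,0,0.6],
    [0,0,0,0,0,0,1],
    [0,0,0,0,0,0,1],
    [0,0,0,0,0,0,1],
  ],
)

```text
clock: 7.65
tool_pos: [0.5076, -0.0869, 0.0199]
ee_rot: [3.14, 0.0, 1.506]
ft_force: [-1.2, -0.4, 6.2]
finger_gap: 0.0534
gripper_force: 25.0
```

Emit:
move_arm(
  steps=[
    [0,0,-4,0,0,0,1],
    [0,0,-6,0,0,0,1],
    [-15,-6,0,0,0,0,1],
    [-22,-10,0,0,0,0,1],
    [-25,-11,0,0,0,0,1],
    [-25,-11,0,0,0,0,1],
    [-18,-8,0,0,0,0,1],
    [-11.5,-4,0,0,0,0,1],
  ],
)

```text
clock: 8.45
tool_pos: [0.4486, -0.2014, 0.0292]
ee_rot: [-3.141, 0.001, 1.504]
ft_force: [0.0, 0.2, -1.3]
finger_gap: 0.0537
gripper_force: 26.3
```

Emit:
move_arm(
  steps=[
    [0,0,0,0,0,0,1],
    [0,0,4,0,0,0,1],
    [0,0,4,0,0,0,1],
    [0,0,1,0,0,0,1],
    [0,0,0,0,0,0,1],
  ],
)

```text
clock: 8.95
tool_pos: [0.4505, -0.1984, 0.0199]
ee_rot: [3.141, -0.0, 1.508]
ft_force: [-0.1, 1.4, 4.3]
finger_gap: 0.0534
gripper_force: 26.5
```

Emit:
move_arm(
  steps=[
    [0,0,0,0,0,0,0.3],
    [0,0,0,0,0,0,0.1],
    [0,0,0,0,0,0,0],
    [0,0,-20,0,0,0,0],
    [0,0,-35,0,0,0,0],
    [0,0,-40,0,0,0,0],
    [0,0,-35,0,0,0,0],
    [20,3,0,0,0,0,0.3],
  ],
)

```text
clock: 9.75
tool_pos: [0.4557, -0.1829, 0.1539]
ee_rot: [3.135, 0.004, 1.501]
ft_force: [0.3, 0.6, -0.5]
finger_gap: 0.0732
gripper_force: 0.0
```

Emit:
move_arm(
  steps=[
    [35,6,0,0,0,0,0.5],
    [40,7,0,0,0,0,0.67],
    [40,7,0,0,0,0,0.67],
    [40,7,0,0,0,0,0.67],
    [40,7,0,0,0,0,0.67],
    [30,5,0,0,0,0,0.67],
    [18.5,3.5,0,0,0,0,0.67],
    [0,0,0,0,0,0,0.67],
  ],
)

```text
clock: 10.55
tool_pos: [0.5126, 0.064, 0.1497]
ee_rot: [3.141, -0.002, 1.511]
ft_force: [0.0, -0.8, 0.1]
finger_gap: 0.0281
gripper_force: 0.0
```

Run:
```python
from h import *
o=robot.get_obs();print(o["tool_pos"],o["ee_rot"],o["finger_gap"])
d=grab("wrist");F=d["frame"];cv2.imwrite("pics/w4.png",F)
```

```text
[0.51256527 0.06396558 0.14974579] [ 3.14116919e+00 -1.88501003e-03  1.51082331e+00] 0.028110438273149543
```

View pics/w4.png

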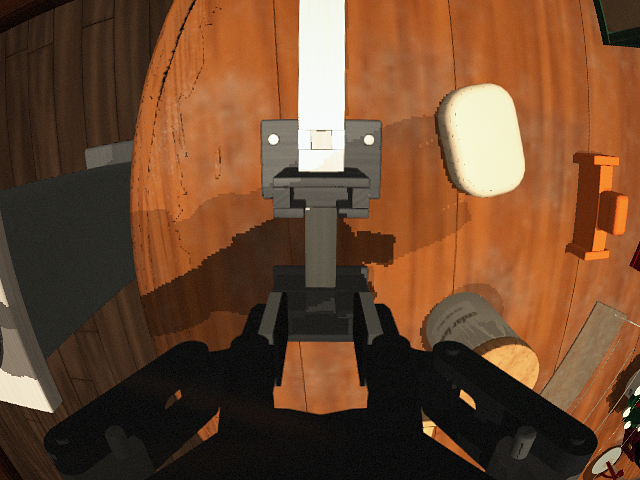

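The end block (320,300) and bar lie centred between the fingers. I'll lower the fingers into the gap.

Emit:
move_arm(
  steps=[
    [-2,0,20,0,0,0,0.67],
    [0,0,30,0,0,0,0.67],
    [0,0,25,0,0,0,0.67],
    [0,0,14,0,0,0,0.67],
    [0,0,3,0,0,0,0.67],
    [0,0,0,0,0,0,0.67],
  ],
)

```text
clock: 11.2
tool_pos: [0.5118, 0.0571, 0.0576]
ee_rot: [-3.141, 0.001, 1.504]
ft_force: [0.3, 0.0, -0.0]
finger_gap: 0.0282
gripper_force: 0.0
```

Emit:
move_arm(
  steps=[
    [-8,0,0,0,0,0,0.67],
    [-8,0,0,0,0,0,0.67],
    [-8,0,0,0,0,0,0.67],
    [-8,0,0,0,0,0,0.67],
    [-8,0,0,0,0,0,0.67],
    [0,0,0,0,0,0,0.67],
  ],
)

```text
clock: 11.8
tool_pos: [0.5099, 0.0174, 0.0585]
ee_rot: [3.14, -0.0, 1.505]
ft_force: [0.5, 0.7, 0.8]
finger_gap: 0.0285
gripper_force: 0.4
```

Emit:
move_arm(
  steps=[
    [-10,0,0,0,0,0,0.67],
    [-12,0,0,0,0,0,0.67],
    [-12,0,0,0,0,0,0.67],
    [-12,0,0,0,0,0,0.67],
    [-12,0,0,0,0,0,0.67],
    [-10,0,0,0,0,0,0.67],
    [-8,0,0,0,0,0,0.67],
    [-4,0,0,0,0,0,0.67],
  ],
)

```text
clock: 12.6
tool_pos: [0.5048, -0.061, 0.0585]
ee_rot: [3.14, -0.001, 1.506]
ft_force: [-0.3, 6.3, 3.1]
finger_gap: 0.0283
gripper_force: 3.4
```

Emit:
move_arm(
  steps=[
    [-3,0,0,0,0,0,0.67],
    [-3,0,0,0,0,0,0.67],
    [-3,0,0,0,0,0,0.67],
    [-2,0,0,0,0,0,0.67],
    [0,0,0,0,0,0,0.67],
  ],
)

```text
clock: 13.1
tool_pos: [0.5041, -0.072, 0.0584]
ee_rot: [3.14, -0.001, 1.506]
ft_force: [0.5, 4.6, 3.9]
finger_gap: 0.0284
gripper_force: 2.2
```

Emit:
move_arm(
  steps=[
    [-2,0,0,0,0,0,0.67],
    [-2,0,0,0,0,0,0.67],
    [-2,0,0,0,0,0,0.67],
    [-2,0,0,0,0,0,0.67],
    [0,0,0,0,0,0,0.67],
  ],
)

```text
clock: 13.6
tool_pos: [0.5033, -0.0806, 0.0579]
ee_rot: [3.141, -0.0, 1.506]
ft_force: [0.7, 2.7, 1.8]
finger_gap: 0.0284
gripper_force: 1.6
```

Run:
```python
from h import *
d=grab("scene");F=d["frame"]
cv2.imwrite("pics/s5.png",cv2.resize(F[200:340,190:390],None,fx=4,fy=4))
```

```text
(no output)
```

View pics/s5.png

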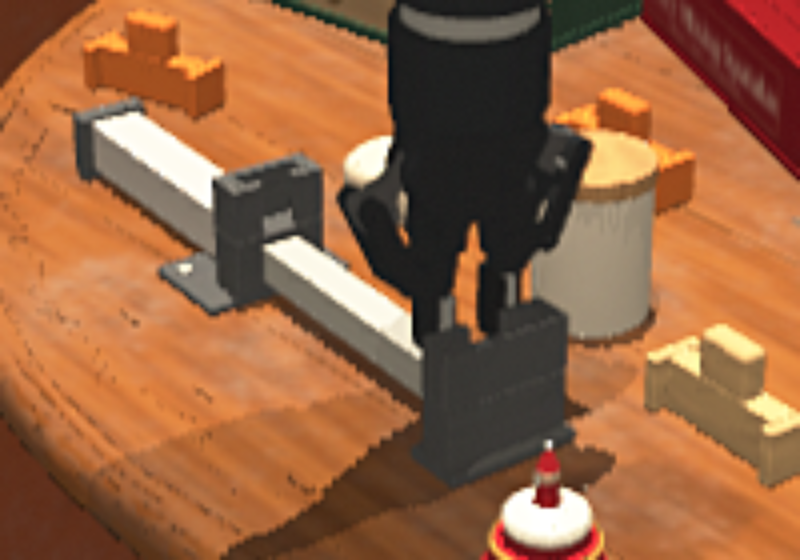

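The end block is out close to full extension and everything else stands clear. The lock hole is hidden in this view, so I'll push gently until the stop.

Emit:
move_arm(
  steps=[
    [-1,0,0,0,0,0,0.67],
    [-1,0,0,0,0,0,0.67],
    [0,0,0,0,0,0,0.67],
  ],
)

```text
clock: 13.95
tool_pos: [0.5032, -0.0807, 0.0578]
ee_rot: [3.141, -0.002, 1.507]
ft_force: [1.4, 8.6, 3.7]
finger_gap: 0.0282
gripper_force: 4.3
```

Emit:
move_arm(
  steps=[
    [-1,0,0,0,0,0,0.67],
    [-1,0,0,0,0,0,0.67],
    [0,0,0,0,0,0,0.67],
  ],
)

```text
clock: 14.25
tool_pos: [0.5032, -0.0807, 0.0579]
ee_rot: [3.141, -0.004, 1.509]
ft_force: [0.9, 14.3, 3.2]
finger_gap: 0.0278
gripper_force: 7.0
```

It has hit the stop, since force rises with no motion. I'll back off, lift and look at the button.

Emit:
move_arm(
  steps=[
    [6,0,0,0,0,0,0.67],
    [12,0,0,0,0,0,0.67],
    [8,0,-10,0,0,0,0.67],
    [0,0,-30,0,0,0,0.67],
    [10,0,-40,0,0,0,0.67],
    [15,0,-35,0,0,0,0.4],
    [0,0,-10,0,0,0,0.2],
    [0,0,0,0,0,0,0],
  ],
)

```text
clock: 15.05
tool_pos: [0.5069, -0.0334, 0.1847]
ee_rot: [3.138, 0.001, 1.506]
ft_force: [0.2, -0.4, -0.3]
finger_gap: 0.0704
gripper_force: 0.0
```

Run:
```python
from h import *
o=robot.get_obs();print(o["tool_pos"],o["ft_force"],o["dq"].round(3))
d=grab("wrist");a=d["frame"]
b=grab("scene");P=cloud(b)
K=d["K"];T=np.linalg.inv(d["cam_to_world"])
def proj(p):
    q=T[:3,:3]@p+T[:3,3];th=np.arctan2(np.hypot(q[0],q[1]),q[2]);r=th*K[0,0]/np.hypot(q[0],q[1]);return q[0]*r+K[0,2],q[1]*r+K[1,2]
h=proj(np.array([.518,.135,.037]));print("hole px",h)
u,v=int(h[0]),int(h[1])
c=cv2.resize(a[max(0,v-35):v+35,u-35:u+35],(400,400),interpolation=cv2.INTER_CUBIC) if 0<=v<480 else np.zeros((400,400,3),np.uint8)
s=cv2.resize(b["frame"][200:360,190:390],(500,400),interpolation=cv2.INTER_CUBIC)
cv2.imwrite("pics/fin.png",cv2.resize(np.hstack([c[:, :300] if 0 else cv2.resize(c,(300,400)),s]),(800,400)))
```

```text
[ 0.5068634  -0.03339334  0.18473482] [ 0.2399098  -0.3561061  -0.33235384] [ 0.007  0.045  0.02   0.049  0.014 -0.036 -0.006]
hole px (np.float64(318.69938397780305), np.float64(12.146194291173998))
```

View pics/fin.png

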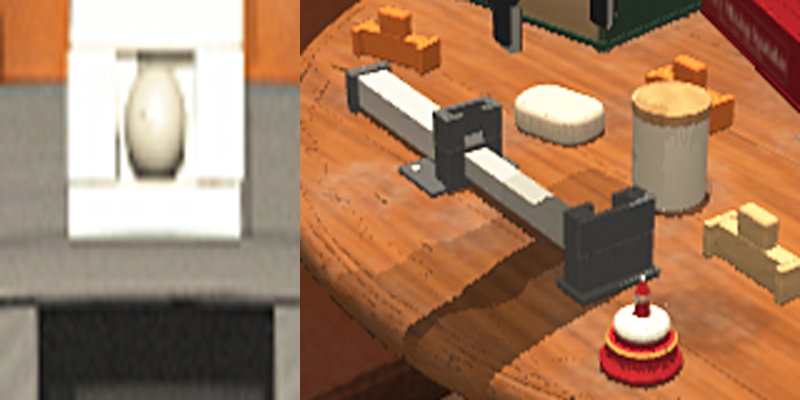

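The round button now fills the hole (left panel), where only a flat patch showed before. The globe, jar, soap and key all stand upright and clear. Handing in.

```bash
python3 -c "
from h import *
print(robot.close_job())"
```

```text
the job is handed in; nothing more can be done
None
```

The job is handed in at about 15 s of the 64 s: the key is out and standing on the bare table, the snow globe is moved aside upright, and the rail is pushed to its stop with the lock button showing in its hole.

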